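# Stand the air bottle on the cork pad

### The arm

A 7-joint arm with a two-finger parallel gripper is mounted at the origin on the work surface. World frame = base frame: x ahead of the robot, y to its left, z up, the work surface at z = 0. Lengths are in m, angles in rad, forces in N, time in s.
With the tool pointing down it reaches from about 0.425 to 1.025 m from the base axis. Payload 9.4 kg.
Tool frame: the origin (TCP) lies on the centre line of the jaws, within the pads' length; the fingertips stand 25 mm ahead of it and the grasp point (between the pads) lies 6 mm ahead of it; x points along the fingers, y is the direction in which the jaws open and shut, and the axes are right-handed (so a half turn about x gives the same grasp; the last joint's range is limited). The gripper opens to 93 mm and grips with 3 to 60 N. Pads are 15 mm wide; open, the fingers measure 128 mm over their backs; the gripper's body (75 mm by 188 mm) begins 65 mm behind the grasp point.
Start: joints at [1.095, 0.599, -0.003, 1.599, 0.002, 0.943, -0.08], TCP at [0.282, -0.668, 0.244] pointing down, gripper open.
Joint ranges: [-2.57, 2.57], [-0.35, 1.97], [-1.29, 1.29], [0.11, 2.56], [-1.05, 4.19], [0.11, 1.86], [-2.63, 2.63]. Speed limits (rad/s): [2.22, 2.22, 3.01, 3.01, 3.14, 3.14, 3.14].

### API

Orientations are given as a unit quaternion [w, x, y, z].
In Python, from station import manip gives the robot as it stands.
- The arm moves only by the tool arm_command, never from a script. Its argument "increments" is a list of rows, each a list of 5 numbers: the shift along the tool's x, y, z in cm, then the turn about the tool's x in rad, then the opening, from 0 (shut) to 1 (fully open). A call has 1 to 20 rows; each row shifts and turns the commanded pose from where the row before left it, along the tool's axes as they then stand; what a row does not reach is not made up. A row lasts 1/8 s, in which the tool goes at most 62.5 mm and 10.7 degrees, less where a joint would pass 70% of its speed; a pose out of reach is approached as far as the arm can. A call with a gripper value outside its range is refused whole. The fingers move at their own pace and stop on an object; the grip force is fixed at half the most. Time passes only in rows, so rows that do not move let the fingers close. It gives the time, the measured TCP pose, the force and the opening at its end, in the units of the state.
- manip.observe(): the state, without advancing time (a new reading comes with each control period).
- manip.get_image(name): name is "side" or "top"; returns a dict with "color" (480x640x3 uint8, red, green, blue), "fovy" (degrees; the focal length in pixels is half the picture's height over the tangent of half this angle, whatever the lens; pixels are square), "cx", "cy" (the principal point, pixels), "k1" (the pictures are not rectified: a ray, as slopes to the right and down, at radius r is drawn at 1 + k1 r^2 times it, then the intrinsics apply), "rvec" (rotation vector, rad) and "tvec" (3), from world to camera coordinates, as OpenCV has them. Camera axes: x right, y down, z forward; pixel columns grow to the right and rows downward; lengths in m; the calibration is good to about 2 mm. A picture is of the moment at which its call begins. There is no depth.
- manip.hand_in(): hands the job in, once; it reports no verdict.
Trained networks look in the newest picture that a camera, given by its name, has taken for a name from the list of things; names that differ only in an ending like _2 or _b are one class to them, and where a whole thing is asked for, a point or a joint stands for the part that bears it (a point fixed in the world has none). Each returns a list of dicts, best first, with "score" (0 to 1); they miss things now and then, are a little off and sometimes report something else, mostly with a low value. They report only what shows in the picture. A call takes as long as a camera call. They do not tell look-alikes from the thing itself.
- manip.cut_out(camera, target): "region" (480x640 bool, what is visible of it) and "rect" ([left, top, width, height] in pixels, round what is visible of it).
The state is a dict: "time": time; "joint_positions": joint angles; "qvel": joint speeds; "tau": joint torques, N m; "position": TCP position; "ee_rot": TCP orientation; "wrist_force": force on the tool from outside, world axes, zero at the start; "moment": the same for the moment, N m; "gripper_width": opening from 0.0 (shut) to 1.0 (fully open).
Only numpy, scipy, OpenCV 4.12 (cv2) and the standard library are available. Lean on these libraries where they do the work, as an engineer would, in place of code of your own. Each camera call takes 0.05 s, during which the arm holds its last target. There are 200 camera calls.

### The job

Take the black air bottle with the yellow band out of the sloping wooden rack and stand it upright on its narrow foot in the middle of the round cork pad, setting it down rather than dropping it. Let go, draw back, and watch for a couple of seconds that it stands by itself without wobbling. Leave the blue and the silver bottle in the rack.

Things in the scene. Friction and masses are not known exactly. Their poses are not given: they have to be found in the camera images.
- black_bottle_mid (a point): Black bottle, yellow band, 190 mm long: flat foot 32 mm across, body 48 mm across (32 to 118 mm above the underside), brass neck 26 mm across (138 to 190 mm); up to 0.55 kg. Point: on its axis, half-way up; z runs foot to neck. Starts leaning 30 degrees in an open rack, neck roughly towards the robot; draws out along its axis or straight up. Next bottle 115 mm away, axis to axis.
- cork_pad_top (a point): Centre of the top face of the round cork pad, 110 mm across and 6 mm thick, fixed flat on the table; the top face is level. A dark grey rubber pad of the same size lies nearby: not that one.
- blue_bottle_mid (a point): The blue bottle with a white band, same shape and size, leaning in the same rack: leave it there. Point on its axis, half-way up; z runs foot to neck.
- silver_bottle_mid (a point): The silver bottle with a red band, same shape and size, leaning in the same rack: leave it there. Point on its axis, half-way up; z runs foot to neck.
Mind the look-alikes: they are no part of the job. Of the things that look like the part that bears cork_pad_top, take the one that is farthest to the robot's left at the start.

How it is judged:
On the way, in this order (a step that is already met when the one before it is completed fails the run):
1. still held, it is set down upright over the middle of the cork pad (foot less than 8 mm above it) (horizontal distance between black_bottle_mid and cork_pad_top below 0.015 m and z of black_bottle_mid in the frame of cork_pad_top between 0.088 and 0.103 m and angle between black_bottle_mid's own z axis and vertical below 0.17 rad and contact force between black_bottle and the fingers above 0.5 N), for 0.1 s.
2. let go, it stands upright by itself on the pad, still, for a second (horizontal distance between black_bottle_mid and cork_pad_top below 0.015 m and z of black_bottle_mid in the frame of cork_pad_top between 0.088 and 0.103 m and angle between black_bottle_mid's own z axis and vertical below 0.09 rad and linear speed of black_bottle below 0.02 m/s and angular speed of black_bottle below 0.15 rad/s and contact force between black_bottle and the fingers below 0.1 N and contact force between black_bottle and the arm below 0.1 N), for 1 s.
At the end, for the whole second after the job is handed in: The black bottle stands free and still on its foot on the cork pad, its axis within 15 mm of the pad's centre and within 5 degrees of upright; the blue and silver bottles are within 20 mm of where they were (all of step 2 and distance of each of blue_bottle_mid, silver_bottle_mid from where it was at the start of the episode below 0.02 m); the robot touches nothing.
It fails at once if the blue or the silver bottle is moved by more than 30 mm (distance of any of blue_bottle_mid, silver_bottle_mid from where it was at the start of the episode above 0.03 m).
It also fails if it takes over 51 s, if anything falls off the work surface, if the arm or the gripper's body presses on something with over 40 N, if the wrist force passes 120 N, or if a joint passes its speed limit or range.

## Working session

There is one attempt and no reset: what is moved stays moved. The work goes in short steps, Python scripts to look and compute and a tool call to move; the robot and the scene stay as the last step left them, time stands still between calls to the robot, and variables do not carry over. Pictures are saved under pics/ and viewed, about 8 in all and at most 12, crops included, and the job is handed in when it is done.

Besides the shell and the picture viewer there is one more tool, called after "Call:" as name([rows], argument=value, ...), one row to a line, values as JSON. arm_command: Moves the arm, as the interface text tells. Its arguments: {"type":"object","properties":{"increments":{"type":"array"}},"required":["increments"]}

```bash
mkdir -p pics; ls
python3 - <<'E'
from station import manip
import cv2,numpy as np
s=manip.observe();print({k:np.round(v,3).tolist() for k,v in s.items()})
for n in("side","top"):
    im=manip.get_image(n);cv2.imwrite(f"pics/{n}0.png",im["color"][:,:,::-1])
    print(n,{k:np.round(v,4).tolist() for k,v in im.items() if k!="color"})
    for t in("black_bottle_mid","cork_pad_top","blue_bottle_mid","silver_bottle_mid"):
        print(t,[(d["score"],d["rect"],int(d["region"].sum())) for d in manip.cut_out(n,t)])
E
```

```text
pics
{'time': 0.0, 'joint_positions': [1.095, 0.6, -0.003, 1.6, 0.002, 0.943, -0.08], 'qvel': [-0.001, 0.001, 0.001, -0.0, -0.001, -0.001, 0.001], 'tau': [-0.0, -76.508, 1.498, -25.236, -0.052, 0.017, 0.0], 'position': [0.281, -0.668, 0.243], 'ee_rot': [-0.14, -0.693, -0.141, 0.693], 'wrist_force': [-0.753, 0.5, 0.098], 'moment': [0.031, -0.009, -0.036], 'gripper_width': 1.003}
side {'fovy': 55.1247, 'cx': 319.1906, 'cy': 245.9502, 'k1': -0.0606, 'rvec': [0.1291, -2.8696, 1.2417], 'tvec': [0.4955, 0.1644, 1.2885]}
black_bottle_mid [(0.81, [255.1, 271.8, 43.0, 46.0], 865)]
cork_pad_top [(0.64, [328.7, 201.8, 28.3, 26.4], 549), (0.6, [371.5, 183.0, 25.0, 15.8], 419)]
blue_bottle_mid [(0.84, [250.3, 306.3, 49.4, 50.5], 965)]
silver_bottle_mid [(0.72, [327.6, 204.5, 29.8, 20.9], 565), (0.59, [259.9, 235.7, 41.1, 50.9], 805)]
top {'fovy': 44.6465, 'cx': 320.6738, 'cy': 239.0645, 'k1': -0.0559, 'rvec': [2.1131, -2.1726, 0.1574], 'tvec': [-0.0539, 0.5316, 1.5767]}
black_bottle_mid [(0.76, [235.0, 194.0, 21.3, 30.6], 467), (0.4, [192.1, 197.6, 20.6, 35.5], 494)]
cork_pad_top [(0.96, [397.9, 248.5, 42.8, 35.2], 1175), (0.67, [463.0, 292.6, 36.6, 42.3], 1179)]
blue_bottle_mid [(0.68, [186.8, 199.0, 26.7, 34.3], 501)]
silver_bottle_mid [(0.69, [275.1, 192.5, 21.7, 31.0], 477)]
```

Run:
```python
import cv2,numpy as np
t=cv2.imread("pics/top0.png");s=cv2.imread("pics/side0.png")
cv2.imwrite("pics/t1.png",cv2.resize(t[150:360,150:530],None,fx=2,fy=2))
cv2.imwrite("pics/s1.png",cv2.resize(s[160:380,220:440],None,fx=2.7,fy=2.7,interpolation=2))
```

```text
(no output)
```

View pics/t1.png

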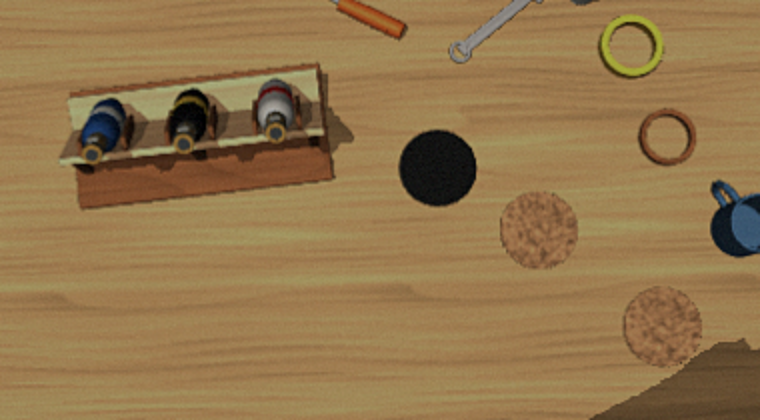

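View pics/s1.png

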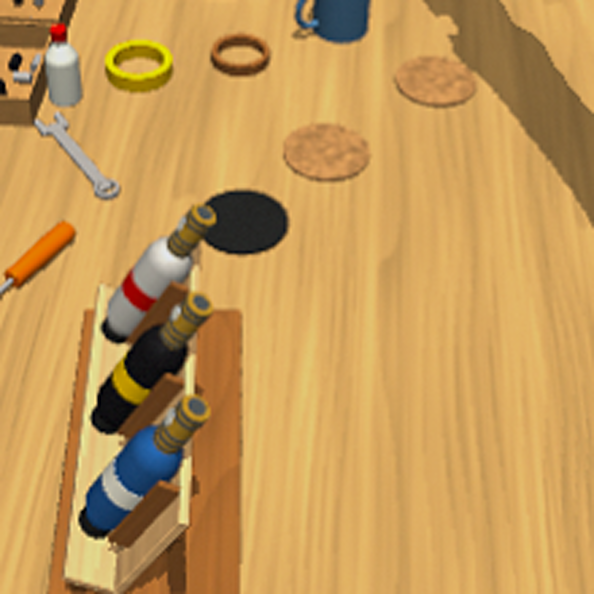

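The side and top views show the same things. Bottles in the top image, at full-image pixels: blue about (200,213), black with yellow band (244,209), silver with red band (287,205). Three discs: dark rubber (369,234), cork A (419,265), cork B (481,313). Next I'll triangulate these, and check the neck tips in one close crop.

```bash
cat > h.py <<'E'
import cv2,numpy as np
from scipy.optimize import least_squares
C={}
def setcam(n,im):
    f=240/np.tan(np.radians(im["fovy"])/2)
    C[n]=(np.array([[f,0,im["cx"]],[0,f,im["cy"]],[0,0,1.]]),np.array([im["k1"],0,0,0]),np.array(im["rvec"],float),np.array(im["tvec"],float))
def proj(n,P):
    K,d,r,t=C[n]; return cv2.projectPoints(np.atleast_2d(np.array(P,float)),r,t,K,d)[0].reshape(-1,2)
def ray(n,uv):
    K,d,r,t=C[n]; R=cv2.Rodrigues(r)[0]
    q=cv2.undistortPoints(np.array([[uv]],float),K,d).ravel()
    v=R.T@np.array([*q,1]); return -R.T@t,v/np.linalg.norm(v)
def onz(n,uv,z):
    o,v=ray(n,uv); return o+v*(z-o[2])/v[2]
def tri(a,b):
    r=least_squares(lambda p:np.r_[proj("side",p)[0]-a,proj("top",p)[0]-b],[.6,0,.1]); return r.x,r.fun
E
python3 - <<'E'
from station import manip
from h import *
for n in("side","top"): setcam(n,manip.get_image(n))
np.set_printoptions(precision=4,suppress=True)
for d in manip.cut_out("top","cork_pad_top"):
    v,u=np.nonzero(d["region"]);print("cork top",onz("top",(u.mean(),v.mean()),.006),(u.mean(),v.mean()))
for d in manip.cut_out("side","cork_pad_top"):
    v,u=np.nonzero(d["region"]);print("cork side",onz("side",(u.mean(),v.mean()),.006),(u.mean(),v.mean()))
S=lambda x,y:(x/2.7+220,y/2.7+160); T=lambda x,y:(x/2+150,y/2+150)
tips={k:tri(S(*a),T(*b)) for k,a,b in[("silver",(202,216),(275,133)),("black",(201,304),(183,145)),("blue",(196,405),(91,154))]}
for k,v in tips.items():print(k,*v)
s=cv2.imread("pics/side0.png");t=cv2.imread("pics/top0.png")
a=cv2.resize(s[230:330,240:310],None,fx=5.6,fy=5.6,interpolation=2)
b=cv2.resize(t[185:235,222:257],None,fx=11.2,fy=11.2,interpolation=2)
cv2.imwrite("pics/c.png",np.hstack([a,b]))
E
```

```text
cork top [ 0.3148 -0.5083  0.006 ] (np.float64(480.84083044982697), np.float64(312.9022491349481))
cork top [ 0.4546 -0.3425  0.006 ] (np.float64(418.95130748422), np.float64(264.6465284039675))
cork side [ 0.4529 -0.3382  0.006 ] (np.float64(340.4059233449477), np.float64(215.53135888501743))
cork side [ 0.3134 -0.4977  0.006 ] (np.float64(380.94793926247286), np.float64(190.2581344902386))
silver [0.5636 0.0126 0.2038] [-0.3782 -0.0898 -0.0042  0.3833]
black [0.5509 0.1274 0.206 ] [-0.4867 -0.1138 -0.0104  0.5305]
blue [0.5414 0.2417 0.2097] [-0.6744 -0.1556 -0.0221  0.7957]
```

View pics/c.png

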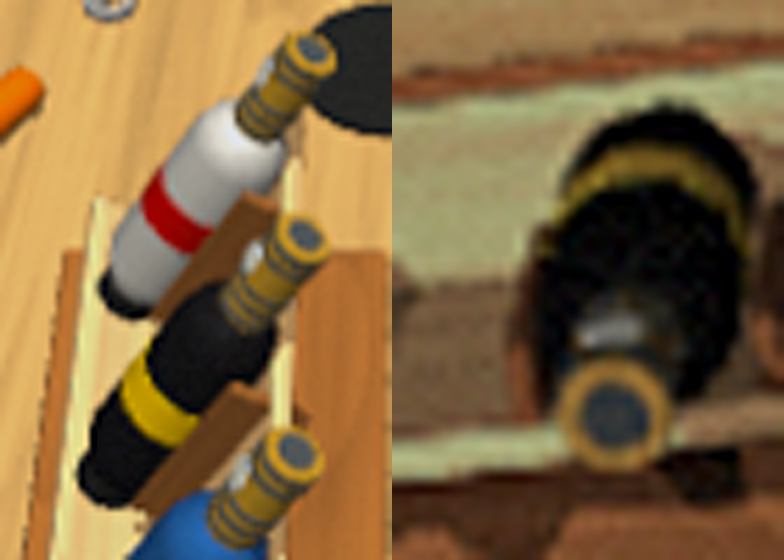

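The target bottle is black, with its tip near (0.551, 0.127, 0.206) and its neck toward the robot. The crop confirms the yellow band. Of the two cork pads, the leftmost (larger y) is A, at about (0.454, −0.341). Now I'll work out the move in tool axes.

```bash
cat >> h.py <<'E'
from scipy.spatial.transform import Rotation as Ro
def plan(target,yrow=(-.0965,.9953)):
    from station import manip
    s=manip.observe(); w,x,y,z=s["ee_rot"]; R=Ro.from_quat([x,y,z,w]).as_matrix()
    yw=R[:,1]; a=np.array([*yrow,0]); v=R.T@a
    th=np.arctan2(v[2],v[1]); th=(th+np.pi/2)%np.pi-np.pi/2
    print("pos",s["position"],"t",s["time"],"R",R.round(3).tolist(),"grip",s["gripper_width"],"F",s["wrist_force"])
    if target is not None: print("tool shift cm",100*R.T@(np.array(target)-s["position"]))
    print("turn x",th, "q7",s["joint_positions"][6])
E
python3 - <<'E'
from h import *
np.set_printoptions(precision=4,suppress=True)
plan([.563,.1285,.30])
E
```

```text
pos [ 0.2815 -0.6681  0.2436] t 0.7 R [[-0.0, 0.388, -0.922], [-0.0, -0.922, -0.388], [-1.0, 0.0, 0.0]] grip 0.9980687542283521 F [-1.0332  0.6108  0.0997]
tool shift cm [ -5.6407 -62.4769 -56.8743]
turn x 0.302205678386513 q7 -0.07980040594474655
```

Call:
arm_command([
  [-5.6,0,0,0,1],
  [0,-3.9,-3.55,0,1],
  [0,-3.9,-3.55,0,1],
  [0,-3.9,-3.55,0,1],
  [0,-3.9,-3.55,0,1],
  [0,-3.9,-3.55,0,1],
  [0,-3.9,-3.55,0,1],
  [0,-3.9,-3.55,0,1],
  [0,-3.9,-3.55,0,1],
  [0,-3.9,-3.55,0,1],
  [0,-3.9,-3.55,0,1],
  [0,-3.9,-3.55,0,1],
  [0,-3.9,-3.55,0,1],
  [0,-3.9,-3.55,0,1],
  [0,-3.9,-3.55,0,1],
  [0,-3.9,-3.55,0,1],
  [0,-3.9,-3.55,0,1],
  [0,0,0,0.15,1],
  [0,0,0,0.15,1],
  [0,0,0,0,1],
])

```text
time: 3.2
position: [0.5626, 0.1277, 0.2997]
ee_rot: [0.035, 0.706, 0.035, -0.706]
wrist_force: [1.0, 0.1, -0.4]
gripper_width: 1.0
```

Run:
```python
from station import manip
from h import *
np.set_printoptions(precision=4,suppress=True)
plan([.563,.1285,.19])
im=manip.get_image("side");s=im["color"][:,:,::-1];cv2.imwrite("pics/side1.png",s)
cv2.imwrite("pics/s2.png",cv2.resize(s[180:350,200:370],None,fx=3.4,fy=3.4,interpolation=2))
```

```text
pos [0.5626 0.1277 0.2997] t 3.2 R [[0.0, 0.1, -0.995], [-0.0, -0.995, -0.1], [-1.0, 0.0, -0.0]] grip 0.9997806713505272 F [ 0.989   0.1212 -0.3927]
tool shift cm [10.9675 -0.0768 -0.0457]
turn x 0.003508001510344805 q7 -1.8707211747330226
```

View pics/s2.png

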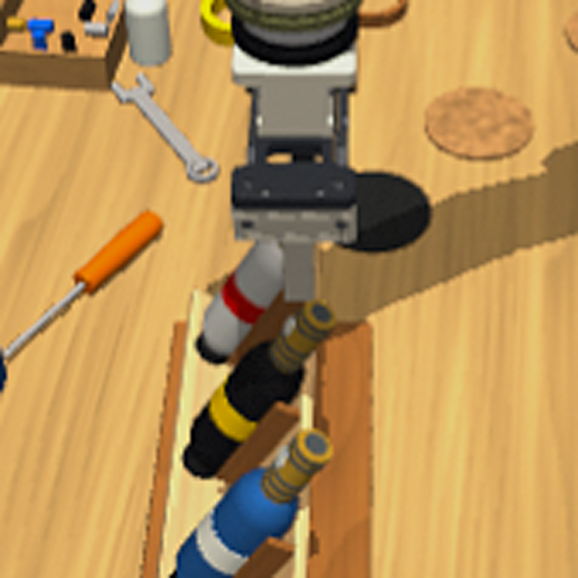

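The view shows the open jaws above the black neck, in line with the row and not touching the neighbours. I'll go down, close and lift a little.

Call:
arm_command([
  [4,0,0,0,1],
  [3,0,0,0,1],
  [2,0,0,0,1],
  [2,0,0,0,1],
  [0,0,0,0,1],
  [0,0,0,0,0],
  [0,0,0,0,0],
  [0,0,0,0,0],
  [0,0,0,0,0],
  [0,0,0,0,0],
  [0,0,0,0,0],
  [0,0,0,0,0],
  [0,0,0,0,0],
])

```text
time: 4.88
position: [0.5626, 0.1278, 0.1896]
ee_rot: [0.035, 0.706, 0.035, -0.706]
wrist_force: [-0.6, 0.5, 0.3]
gripper_width: 0.273
```

Call:
arm_command([
  [-1,0,0,0,0],
  [-2,0,0,0,0],
  [-2,0,0,0,0],
  [-3,0,0,0,0],
  [-3,0,0,0,0],
  [-3,0,0,0,0],
  [-3,0,0,0,0],
  [-1,0,0,0,0],
  [0,0,0,0,0],
])

```text
time: 6.0
position: [0.5623, 0.1273, 0.3695]
ee_rot: [-0.035, -0.706, -0.035, 0.706]
wrist_force: [0.1, -0.1, -4.2]
gripper_width: 0.277
```

Run:
```python
from station import manip
from h import *
np.set_printoptions(precision=4,suppress=True)
plan([.454,-.341,.37])
im=manip.get_image("side");s=im["color"][:,:,::-1]
a=cv2.resize(s[100:350,200:370],None,fx=2.4,fy=2.4,interpolation=2)
im=manip.get_image("top");t=im["color"][:,:,::-1]
b=cv2.resize(t[140:265,180:345],None,fx=2.4,fy=4.8*1,interpolation=2)
cv2.imwrite("pics/s3.png",np.hstack([a,b]))
```

```text
pos [0.5623 0.1273 0.3695] t 6.0 R [[-0.0, 0.098, -0.995], [-0.0, -0.995, -0.098], [-1.0, 0.0, 0.0]] grip 0.2772367177128014 F [ 0.0524 -0.0636 -4.2436]
tool shift cm [-0.0407 45.5311 15.3931]
turn x 0.0019861607467954734 q7 -1.8549776427184526
```

View pics/s3.png

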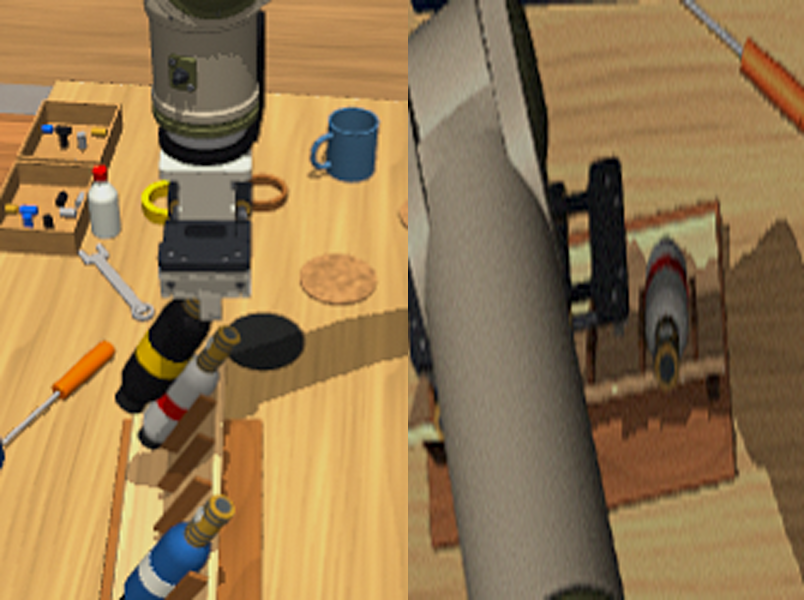

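The bottle is out of the rack, still tilted about 30° in the grip, and the other two haven't moved. I'll carry it to the pad with the foot edge placed so that it can be tipped up on the pad.

Call:
arm_command([
  [-3,0,0,0,0],
  [0,2,1,0,0],
  [0,4,2,0,0],
  [0,5,2.6,0,0],
  [0,5,2.6,0,0],
  [0,5,2.6,0,0],
  [0,5,2.6,0,0],
  [0,5,2.6,0,0],
  [0,5,2.6,0,0],
  [0,5,2.6,0,0],
  [0,3,1.6,0,0],
  [0,1.5,0.6,0,0],
  [4,0,0,0,0],
  [5,0,0,0,0],
  [5,0,0,0,0],
  [4,0,0,0,0],
  [2.5,0,0,0,0],
  [0,0,0,0,0],
])

```text
time: 8.35
position: [0.3738, -0.3469, 0.1927]
ee_rot: [-0.034, -0.705, -0.036, 0.707]
wrist_force: [-0.5, 0.0, -3.8]
gripper_width: 0.272
```

Run:
```python
from station import manip
from h import *
np.set_printoptions(precision=4,suppress=True)
plan([.370,-.349,.166])
im=manip.get_image("side");setcam("side",im);s=im["color"][:,:,::-1]
im=manip.get_image("top");setcam("top",im);t=im["color"][:,:,::-1]
g=np.array(manip.observe()["position"])-[0,0,.006];print(proj("side",g),proj("top",g))
a=cv2.resize(s[90:290,270:400],None,fx=3,fy=3,interpolation=2)
b=cv2.resize(t[205:325,365:485],None,fx=3.3,fy=5,interpolation=2)
cv2.imwrite("pics/s4.png",np.hstack([a,b]))
```

```text
pos [ 0.3738 -0.3469  0.1927] t 8.35 R [[-0.004, 0.1, -0.995], [0.003, -0.995, -0.1], [-1.0, -0.003, 0.003]] grip 0.27206360612694097 F [-0.4953  0.0117 -3.7841]
tool shift cm [2.6662 0.18   0.3891]
turn x 0.003086463112622173 q7 -0.7433712244960027
[[368.6392 169.8311]] [[434.8324 288.8034]]
```

View pics/s4.png

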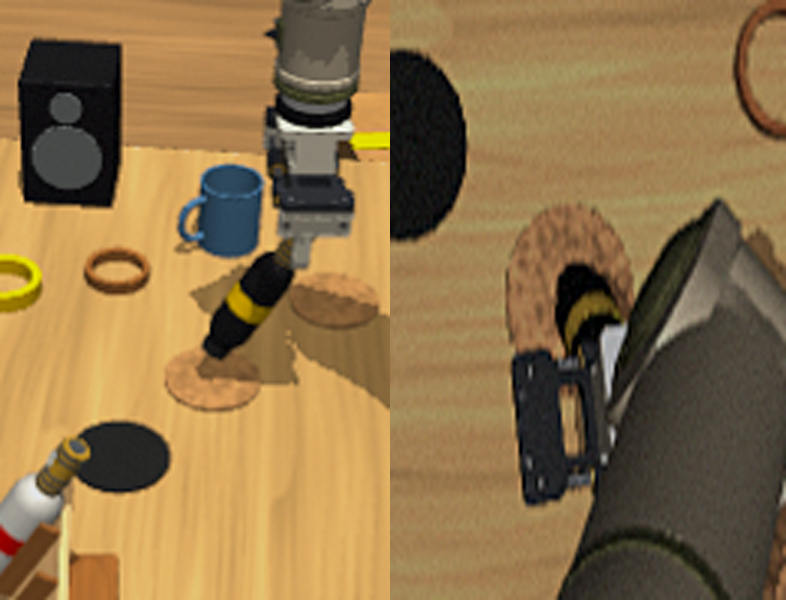

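The bottle is still tilted about 30° over pad A, foot near side-crop (213,352). I'll lower it gently until it touches.

Call:
arm_command([
  [1.5,0.2,0.4,0,0],
  [1.0,0,0,0,0],
  [0.2,0,0,0,0],
  [0.1,0,0,0,0],
  [0.1,0,0,0,0],
  [0,0,0,0,0],
  [0,0,0,0,0],
])

```text
time: 9.32
position: [0.3709, -0.3508, 0.1657]
ee_rot: [0.035, 0.706, 0.035, -0.706]
wrist_force: [-0.5, 0.6, -4.5]
gripper_width: 0.276
```

Call:
arm_command([
  [0.15,0,0,0,0],
  [0.15,0,0,0,0],
  [0,0,0,0,0],
])

```text
time: 9.7
position: [0.3708, -0.3507, 0.1624]
ee_rot: [-0.035, -0.706, -0.035, 0.706]
wrist_force: [-1.1, -0.4, -4.4]
gripper_width: 0.276
```

Call:
arm_command([
  [0.15,0,0,0,0],
  [0.15,0,0,0,0],
  [0,0,0,0,0],
])

```text
time: 10.07
position: [0.3708, -0.3507, 0.1595]
ee_rot: [-0.035, -0.706, -0.035, 0.706]
wrist_force: [-0.0, -0.7, -4.4]
gripper_width: 0.278
```

Call:
arm_command([
  [0.15,0,0,0,0],
  [0.15,0,0,0,0],
  [0,0,0,0,0],
])

```text
time: 10.45
position: [0.3701, -0.3511, 0.1573]
ee_rot: [-0.035, -0.706, -0.035, 0.706]
wrist_force: [-5.5, 0.5, 10.6]
gripper_width: 0.274
```

Contact: about 15 N of press, with the friction holding the foot. Now I'll tip it up along the arc, about 10° at first.

Call:
arm_command([
  [-0.3,0,-0.65,0,0],
  [-0.3,0,-0.65,0,0],
  [-0.23,0,-0.68,0,0],
  [-0.23,0,-0.67,0,0],
  [0,0,0,0,0],
])

```text
time: 11.08
position: [0.3982, -0.348, 0.1672]
ee_rot: [0.035, 0.706, 0.035, -0.706]
wrist_force: [-0.1, 0.2, -4.0]
gripper_width: 0.272
```

```bash
cat > look.py <<'E'
from station import manip
from h import *
import sys
np.set_printoptions(precision=4,suppress=True)
plan([.454,-.341,.176])
im=manip.get_image("side");setcam("side",im);s=im["color"][:,:,::-1]
im=manip.get_image("top");setcam("top",im)
g=np.array(manip.observe()["position"])-[0,0,.006]
for n in("side","top"):
    for d in manip.cut_out(n,"black_bottle_mid")[:1]:
        v,u=np.nonzero(d["region"]);c=cv2.PCACompute2(np.c_[u,v].astype(np.float32),None)
        print(n,d["score"],d["rect"],"mean",c[0],"axis",c[1][0])
e=(proj("side",[.454,-.341,.006+.19])-proj("side",[.454,-.341,.006]))[0];print("vertical axis px",e/np.linalg.norm(e))
cv2.imwrite(sys.argv[1],cv2.resize(s[120:260,290:410],None,fx=4.2,fy=4.2,interpolation=2))
E
python3 look.py pics/s5.png
```

```text
pos [ 0.3982 -0.348   0.1672] t 11.075 R [[0.001, 0.1, -0.995], [-0.0, -0.995, -0.1], [-1.0, 0.0, -0.001]] grip 0.27214287588713026 F [-0.0706  0.2228 -4.0287]
tool shift cm [-0.8752 -0.1365 -5.6234]
turn x 0.003296027344314112 q7 -0.7588458425009336
side 0.85 [333.4, 180.3, 28.9, 31.8] mean [[346.291  195.7656]] axis [-0.5906  0.8069]
top 0.76 [414.0, 250.7, 19.9, 14.7] mean [[420.8216 259.4216]] axis [ 0.9392 -0.3433]
vertical axis px [ 0.0673 -0.9977]
```

View pics/s5.png

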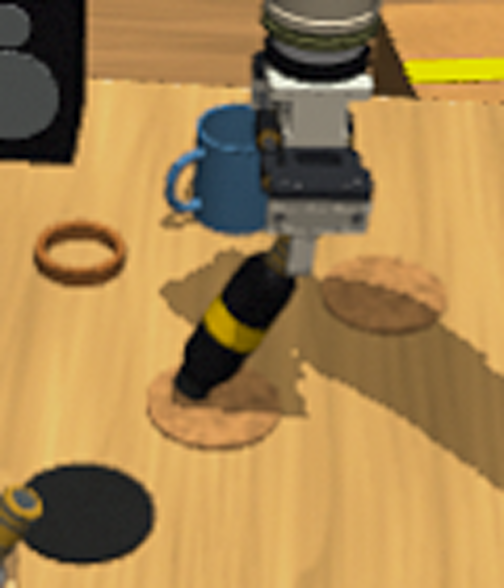

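The foot slid instead of pivoting, so the bottle is still tilted about 33° and has lifted clear. Pivoting by friction won't work at full grip. I'll hold it over the pad centre, just high enough for an upright foot, and ease the opening command toward the neck's width. Less grip should let the bottle swing down under its own weight, and I'll follow that in the wrist moment.

Call:
arm_command([
  [-1.0,0,0,0,0],
  [-0.4,-0.1,-2.8,0,0],
  [0,0,-2.8,0,0],
  [0,0,0,0,0.2],
  [0,0,0,0,0.25],
  [0,0,0,0,0.25],
])

```text
time: 12.02
position: [0.4519, -0.3419, 0.1814]
ee_rot: [-0.035, -0.706, -0.035, 0.706]
wrist_force: [-0.5, 0.4, -5.9]
gripper_width: 0.275
```

```bash
cat > m.py <<'E'
from station import manip
import numpy as np
s=manip.observe()
for k in("time","position","wrist_force","moment","gripper_width"):print(k,np.round(s[k],4))
E
python3 m.py
```

```text
time 12.025
position [ 0.4519 -0.3419  0.1814]
wrist_force [-0.4862  0.3762 -5.8715]
moment [0.0394 0.2075 0.0083]
gripper_width 0.2749
```

Call:
arm_command([
  [0,0,0,0,0.265],
  [0,0,0,0,0.27],
  [0,0,0,0,0.27],
])

```text
time: 12.4
position: [0.4528, -0.3417, 0.1812]
ee_rot: [-0.035, -0.706, -0.035, 0.706]
wrist_force: [0.2, 0.7, -4.7]
gripper_width: 0.275
```

```bash
python3 m.py
```

```text
time 12.4
position [ 0.4528 -0.3417  0.1812]
wrist_force [ 0.2434  0.7325 -4.7313]
moment [ 0.0041  0.2069 -0.0123]
gripper_width 0.2755
```

Call:
arm_command([
  [0,0,0,0,0.273],
  [0,0,0,0,0.275],
])

```text
time: 12.65
position: [0.4529, -0.3416, 0.1812]
ee_rot: [0.035, 0.706, 0.035, -0.706]
wrist_force: [0.5, 0.3, -5.2]
gripper_width: 0.276
```

```bash
python3 m.py
```

```text
time 12.65
position [ 0.4529 -0.3416  0.1812]
wrist_force [ 0.4966  0.2854 -5.1565]
moment [-0.0421  0.1728  0.0331]
gripper_width 0.2758
```

Call:
arm_command([
  [0,0,0,0,0.277],
])

```text
time: 12.78
position: [0.453, -0.3416, 0.1812]
ee_rot: [0.035, 0.706, 0.035, -0.706]
wrist_force: [0.5, 0.5, -5.0]
gripper_width: 0.276
```

```bash
python3 m.py
```

```text
time 12.775
position [ 0.453  -0.3416  0.1812]
wrist_force [ 0.4796  0.4944 -4.9819]
moment [0.0695 0.0314 0.0244]
gripper_width 0.2762
```

The moment has dropped and the weight is still carried, so it swung. I'll re-grip lightly and look.

Call:
arm_command([
  [0,0,0,0,0.277],
  [0,0,0,0,0.26],
  [0,0,0,0,0.2],
  [0,0,0,0,0.2],
])

```text
time: 13.28
position: [0.4529, -0.3416, 0.1813]
ee_rot: [0.035, 0.706, 0.035, -0.706]
wrist_force: [-0.2, -0.0, -3.2]
gripper_width: 0.272
```

```bash
python3 m.py; python3 look.py pics/s6.png
```

```text
time 13.275
position [ 0.4529 -0.3416  0.1813]
wrist_force [-0.1769 -0.0321 -3.1715]
moment [-0.0173  0.1495  0.0099]
gripper_width 0.2723
pos [ 0.4529 -0.3416  0.1813] t 13.275 R [[0.0, 0.099, -0.995], [-0.0, -0.995, -0.099], [-1.0, 0.0, -0.0]] grip 0.2722514359064962 F [-0.1769 -0.0321 -3.1715]
tool shift cm [ 0.5261 -0.0522 -0.1191]
turn x 0.0021066480326514814 q7 -0.8257159409541295
side 0.84 [336.3, 183.9, 15.7, 32.6] mean [[342.7226 198.4323]] axis [-0.0664  0.9978]
vertical axis px [ 0.0673 -0.9977]
```

View pics/s6.png

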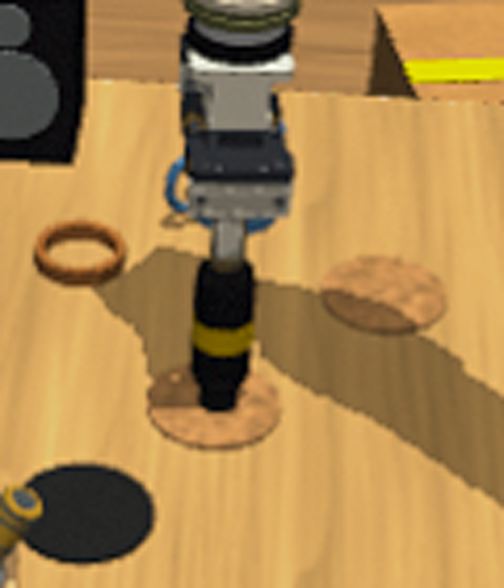

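The bottle now hangs upright: its image axis matches vertical, and the foot at crop (219,405) is over the pad centre at crop (214,406). I'll lower it in 1–2 mm steps.

Call:
arm_command([
  [0.15,0,0,0,0.2],
  [0.1,0,0,0,0.2],
  [0,0,0,0,0.2],
])

```text
time: 13.85
position: [0.4538, -0.3422, 0.181]
ee_rot: [0.035, 0.707, 0.034, -0.705]
wrist_force: [-2.7, 2.5, 20.9]
gripper_width: 0.277
```

```bash
python3 m.py
```

```text
time 13.85
position [ 0.4538 -0.3422  0.181 ]
wrist_force [-2.6538  2.4549 20.8928]
moment [ 0.9466  1.0998 -0.0078]
gripper_width 0.2767
```

It's already standing on the pad and I'm pressing with about 25 N. I'll take the press back off.

Call:
arm_command([
  [-0.15,0,0,0,0.2],
  [-0.05,0,0,0,0.2],
  [0,0,0,0,0.2],
])

```text
time: 14.22
position: [0.4533, -0.3419, 0.1811]
ee_rot: [0.035, 0.707, 0.035, -0.706]
wrist_force: [-0.5, 1.0, 6.5]
gripper_width: 0.275
```

```bash
python3 m.py; python3 look.py pics/s7.png
```

```text
time 14.225
position [ 0.4533 -0.3419  0.1811]
wrist_force [-0.5091  0.9653  6.5273]
moment [ 0.1693  0.3087 -0.0306]
gripper_width 0.2746
pos [ 0.4533 -0.3419  0.1811] t 14.225 R [[0.001, 0.099, -0.995], [-0.001, -0.995, -0.099], [-1.0, 0.001, -0.001]] grip 0.27458631048409304 F [-0.5091  0.9653  6.5273]
tool shift cm [ 0.5131 -0.0832 -0.083 ]
turn x 0.002084552021154984 q7 -0.8256087888821096
side 0.86 [334.3, 181.2, 17.1, 34.7] mean [[342.8742 198.0021]] axis [-0.0565  0.9984]
vertical axis px [ 0.0673 -0.9977]
```

Upright to within a degree. I'll relieve the press a touch more, then open gradually so the foot settles flat.

Call:
arm_command([
  [-0.04,0,0,0,0.2],
  [0,0,0,0,0.26],
  [0,0,0,0,0.273],
  [0,0,0,0,0.277],
  [0,0,0,0,0.277],
  [0,0,0,0,0.279],
  [0,0,0,0,0.282],
  [0,0,0,0,0.286],
  [0,0,0,0,0.3],
  [0,0,0,0,0.33],
  [0,0,0,0,0.4],
  [0,0,0,0,0.5],
])

```text
time: 15.92
position: [0.4529, -0.3416, 0.1811]
ee_rot: [-0.035, -0.706, -0.035, 0.706]
wrist_force: [-0.2, -0.0, -0.3]
gripper_width: 0.462
```

```bash
python3 m.py; python3 look.py pics/s8.png
```

```text
time 15.925
position [ 0.4529 -0.3416  0.1811]
wrist_force [-0.2186 -0.0129 -0.2547]
moment [ 0.0503 -0.0031  0.0712]
gripper_width 0.4616
pos [ 0.4529 -0.3416  0.1811] t 15.925 R [[-0.0, 0.099, -0.995], [-0.0, -0.995, -0.099], [-1.0, 0.0, 0.0]] grip 0.46162906329048 F [-0.2186 -0.0129 -0.2547]
tool shift cm [ 0.511  -0.0495 -0.1167]
turn x 0.002226949823291413 q7 -0.8256529728175627
side 0.84 [335.4, 182.4, 19.7, 33.0] mean [[342.7706 198.8463]] axis [-0.0745  0.9972]
vertical axis px [ 0.0673 -0.9977]
```

View pics/s8.png

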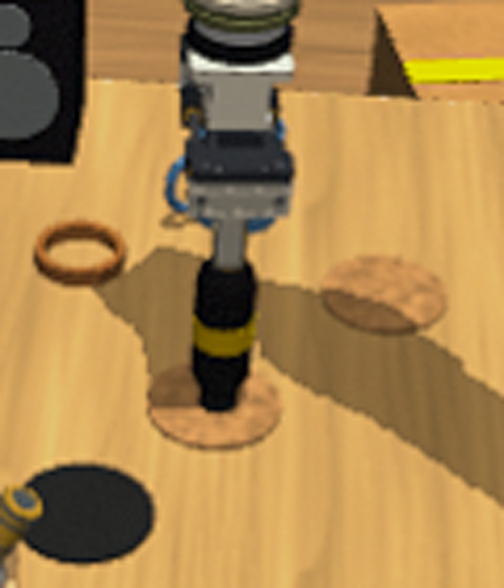

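It's released and standing. I'll open fully, go straight up and wait.

Call:
arm_command([
  [0,0,0,0,1],
  [0,0,0,0,1],
  [0,0,0,0,1],
  [0,0,0,0,1],
  [-1,0,0,0,1],
  [-2,0,0,0,1],
  [-4,0,0,0,1],
  [-4,0,0,0,1],
  [-4,0,0,0,1],
  [-2,0,0,0,1],
  [0,0,0,0,1],
  [0,0,0,0,1],
  [0,0,0,0,1],
  [0,0,0,0,1],
  [0,0,0,0,1],
  [0,0,0,0,1],
  [0,0,0,0,1],
  [0,0,0,0,1],
])

```text
time: 18.38
position: [0.4529, -0.3416, 0.3511]
ee_rot: [-0.035, -0.706, -0.035, 0.706]
wrist_force: [-0.4, 0.7, 0.1]
gripper_width: 1.001
```

Call:
arm_command([
  [0,0,0,0,1],
  [0,0,0,0,1],
  [0,0,0,0,1],
  [0,0,0,0,1],
  [0,0,0,0,1],
  [0,0,0,0,1],
  [0,0,0,0,1],
  [0,0,0,0,1],
  [0,0,0,0,1],
  [0,0,0,0,1],
])

```text
time: 19.62
position: [0.4529, -0.3416, 0.3511]
ee_rot: [-0.035, -0.706, -0.035, 0.706]
wrist_force: [-0.2, 0.6, 0.4]
gripper_width: 1.004
```

```bash
python3 look.py pics/s9.png
python3 - <<'E'
from h import *
from station import manip
np.set_printoptions(precision=4,suppress=True)
im=manip.get_image("side");setcam("side",im)
cv2.imwrite("pics/f.png",cv2.resize(im["color"][100:380,220:440,::-1],None,fx=2.1,fy=2.1,interpolation=2))
for z in(0,.19):print("expected at z",z,[proj("side",[.453,-.3416,.006+z])[0]])
a=np.radians(np.arange(0,360,5));h=[]
for zz,r in[(0,16),(32,24),(118,24),(138,13),(190,13)]:h+=[[.453+r/1e3*np.cos(t),-.3416+r/1e3*np.sin(t),.006+zz/1e3] for t in a]
q=proj("side",h);print("model box",q.min(0),np.ptp(q,axis=0))
for t in("blue_bottle_mid","silver_bottle_mid","black_bottle_mid","cork_pad_top"):print(t,[(d["score"],d["rect"]) for d in manip.cut_out("side",t)])
E
```

```text
pos [ 0.4529 -0.3416  0.3511] t 19.625 R [[-0.0, 0.099, -0.995], [0.0, -0.995, -0.099], [-1.0, -0.0, 0.0]] grip 1.003772152017876 F [-0.1804  0.5856  0.3615]
tool shift cm [17.51   -0.0512 -0.1178]
turn x 0.0021057389734084886 q7 -0.8637249135109456
side 0.59 [334.7, 171.0, 19.2, 46.1] mean [[343.3156 193.4494]] axis [-0.0685  0.9977]
top 0.58 [411.1, 264.5, 21.3, 9.8] mean [[421.1683 268.7723]] axis [ 0.9872 -0.1597]
vertical axis px [ 0.0673 -0.9977]
expected at z 0 [array([340.419 , 214.8921])]
expected at z 0.19 [array([343.6468, 167.4686])]
model box [333.7289 165.1407] [16.1144 52.7857]
blue_bottle_mid [(0.96, [249.7, 306.8, 49.7, 52.7])]
silver_bottle_mid [(0.59, [257.8, 234.4, 45.1, 52.7])]
black_bottle_mid [(0.55, [334.7, 169.1, 15.9, 45.6])]
cork_pad_top [(0.88, [327.6, 207.1, 31.1, 20.1]), (0.66, [367.0, 179.2, 28.5, 17.8])]
```

View pics/f.png

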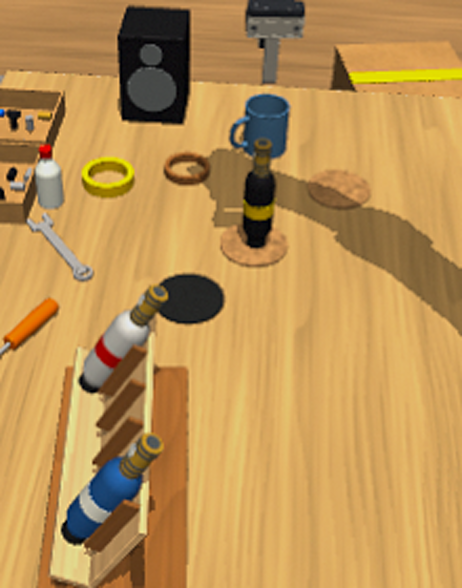

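```bash
python3 -c "
from station import manip
print(manip.hand_in())"; python3 m.py
```

```text
the job is handed in; nothing more can be done
None
the job is handed in; nothing more can be done
```

I took the black bottle out of the rack and stood it on the leftmost cork pad. I let go, backed off 17 cm and handed the job in at about 20 s of the 51 s allowed.

**What didn't go as planned:**
- Tipping the bottle up by its foot edge on the pad failed, because the foot slid instead of pivoting. I eased the grip instead, and the bottle swung upright in the jaws.
- While it swung it slipped about 5 mm down through the jaws and came to rest on the pad earlier than I expected. My next lowering step then pressed it with about 25 N, which I took off before letting go.

**Last checks:**
- **Standing:** after release the axis was within about 1° of vertical in the side picture. It had not changed about 3.5 s later, with the gripper clear for roughly 2 s of that.
- **Centring:** I estimate the foot is within about 7 mm of the pad's centre. The two cameras' estimates of the pad's centre differ by about 5 mm, and I did not narrow this further because the limit is 15 mm.
- **Other bottles:** the blue and silver bottles look the same in the pictures as at the start.
- **Gripper force:** the wrist force was near zero.

The hand-in reported no verdict.

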